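# Put the cover glasses away in the snap-lid dry box

## Robot

A 6-joint arm with a two-finger parallel gripper is mounted at the origin on a cart in front of the work surface, level with it; the furniture and walls round the work are solid. World frame = base frame: x ahead of the robot, y to its left, z up, the work surface at z = 0. Lengths are in m, angles in rad, forces in N, time in s.
With the tool pointing down it reaches from about 0.225 to 0.875 m from the base axis. Payload 3.4 kg.
Tool frame: the origin (TCP) lies between the finger pads; the fingertips stand 19 mm ahead of it and the grasp point (between the pads) is the TCP; z points along the fingers, y is the line along which they close (so a half turn about z gives the same grasp; the last joint's range is limited). The gripper opens to 85 mm and grips with 20 to 120 N. Pads are 22 mm wide; open, the fingers measure 114 mm over their backs; the gripper's body (76 mm by 85 mm) begins 54 mm behind the grasp point. The pads swing forward as they close: fully open they stand 13 mm farther back than shut.
Start: joints at [1.206, 0.276, 1.505, -0, 1.361, -0.121], TCP at [0.139, 0.558, 0.25] pointing down, gripper open.
Joint ranges: [-2.89, 2.89], [-0.75, 2.08], [0.22, 2.7], [-1.18, 4.32], [0.11, 2.71], [-2.7, 2.7]. Speed limits (rad/s): [2.57, 2.57, 3.14, 3.14, 3.14, 3.14].

## Interface

Orientations are given as a unit quaternion [w, x, y, z].
In Python, from rig import get_state, imaging, ticket gives the robot as it stands. The module is installed in compiled form; this text tells all that it offers.
- The arm moves only by the shell command python3 -m inch 'ROWS' [FORCE]. ROWS is JSON, a list of rows, each an object with "claw": the opening, from -1 (shut) to 1 (fully open); "travel": the shift along the world's x, y, z in units of 200 mm (1.0 is 200 mm), a list of three; "turn": the turn about the world's z in units of 180 degrees (1.0 is 180 degrees). A call has 1 to 5 rows; each row is the pose to reach, as a shift and turn from the pose commanded when the call began, turning the shorter way round; what a row does not reach only later rows make up. A row lasts 1/10 s, in which the tool goes at most 50 mm and 8.59 degrees, less where a joint would pass 70% of its speed; a pose out of reach is approached as far as the arm can. A call with a number of a shift or a turn outside -1 to 1 is refused whole. A call with a gripper value outside its range is refused whole. The fingers move at their own pace and stop on an object; FORCE is the grip in N (left out, the last holds). Time passes only in rows, so rows that repeat a pose let the fingers close. It gives the time, the measured TCP pose, the force, the opening and the grip force at its end, in the units of the state.
- get_state(): the state, without advancing time (a new reading comes with each control period).
- imaging.get_image(name): name is "scene" or "side" or "wrist"; returns the picture (420x560x3 uint8, red, green, blue); there is no depth.
- imaging.camera_params(name): a dict with "camera_matrix" (3x3 intrinsics, pixels), "k1" (the pictures are not rectified: a ray, as slopes to the right and down, at radius r is drawn at 1 + k1 r^2 times it, then the intrinsics apply), "cam_to_world" (4x4, takes a point from camera to world coordinates); the wrist camera has in their place "T_tool_cam" (4x4, takes a point from camera to tool coordinates, whose origin is the TCP and whose axes are the flange's). Camera axes: x right, y down, z forward; pixel columns grow to the right and rows downward; lengths in m; the calibration is good to about 2 mm. A picture is of the moment at which its call begins: read the wrist's pose just before it. camera_params takes no time and is no camera call.
- ticket.sign_off(): hands the job in; it is judged then, once.
The state is a dict: "clock": time; "qpos": joint angles; "qd": joint speeds; "effort": joint torques, N m; "position": TCP position; "ee_rot": TCP orientation; "contact_force": force on the tool from outside, world axes, zero at the start; "moment": the same for the moment, N m; "width": finger opening in m; "gripper_force": force on a finger pad.
Only numpy, scipy, OpenCV 4.12 (cv2) and the standard library are available. Lean on these libraries where they do the work, as an engineer would, in place of code of your own. Each camera call takes 0.05 s, during which the arm holds its last target. There are 200 camera calls.

## Task

Put the box of cover glasses away dry: take the flat spatula from the steel tray, push its blade into the slot under the front of the dry box's lid, lever the lid off its snap catch and swing it fully open with the blade, then lay the spatula back flat in the tray. Keeping the box of cover glasses upright, set it flat on the shelf inside the dry box, then swing the lid over and press its front edge down until the catch snaps and it is fully shut. Leave the other things on the bench where they are.

Things in the scene. Friction and masses are not known exactly. Their poses are not given: they have to be found in the camera images.
- dry_box: Dry box, white base, grey hinged lid, 130 x 150 x 114 mm shut, fixed. Origin: underside, on its mid-line; z up, -x is its front (slot, two snap tabs). Base: front face at x = -68, back at +62, rim at z = 88; solid front rail x = -68 to -42; other walls 5 mm; inside x = -42 to +57, y = -70 to +70, 25 mm deep over a perforated shelf at z = 63 mm. Hinge: along y at x = 62, z = 88.
- pry_slot (a point): Middle of the pry slot's mouth, on the slot's floor (box frame -68, 0, 88 mm); axes as the box: a level blade goes in along +x. Slot in the underside of the lid's front: 44 wide, 21 deep, end closed. Floor: top of the base's front rail, whose outer edge is the fulcrum. Roof (lid): 8 mm over the floor at the mouth, 3.7 at the end. Blade home, handle tilted 0.5 rad down: the lid comes free.
- box_shelf (a point): Point at the middle of the shelf inside the dry box, on its top face (box frame x = 7.5, y = 0, z = 63 mm); axes as the box.
- box_lid (a joint): Lid angle, rad: 0 = fully shut and snapped, about 0.05 = resting on top of the catch (not shut), 1.8 = fully open on its stop, leaning back, stays by its weight; below about 1.3 it falls, in about 1 s. Lid 130 x 150 x 26 mm, 200 g, no handle, hinged at the back. Two sprung tabs at the front hold it: 10 to 15 N at the front edge to lift it past them or press it shut.
- lid_front (a point): Point on the lid's top face, mid-width, 12 mm behind its front edge: the place to press. Box frame x = -56, z = 114 mm when shut; z axis normal to the lid, pointing out of the box.
- spatula: Flat spatula, 155 mm, 70 g: black handle 80 long, 18 wide, 14 thick (x = -80 to 0), then a stiff steel blade 24 wide, 2 thick, to x = +75. Origin: underside of the handle at its blade end; x to the blade's tip, z up as it lies; the blade's mid-plane is at z = 7 mm. Lies on its handle in the steel tray; balances near x = -18 mm.
- spatula_tip (a point): Middle of the end of the spatula's blade (spatula frame x = 75, z = 7 mm).
- steel_tray: Shallow stainless tray 220 (x) x 110 (y) mm, walls 15 mm high, floor 2 mm thick, fixed to the bench. Origin: centre of its underside; z up.
- cover_glass_box: Box of cover glasses, closed dark rectangular box 63 (x) x 88 (y) x 40 mm, 120 g. Origin: centre of its underside; z up. Stands on the bench right of the dry box and farther back.
- marker_b: Bystander: marker pen 135 mm long; leave alone.
- bench_scissors: Bystander: scissors 196 mm long; leave alone.
- tip_box: Bystander: pipette tip box 92 x 124 x 68 mm; leave alone.
- media_bottle: Bystander: capped bottle, 70 mm across, 164 mm tall; leave alone.
- flask: Bystander: culture flask 45 x 72 x 138 mm; leave alone.

How it is judged:
By the outcome, as a careful person would: the job done as asked, in the order asked, and still so for the second after the job is handed in, with the robot touching nothing.
It also fails if it takes over 72 s, if anything falls off the work surface, if the arm or the gripper's body presses on something with over 40 N, if the wrist force passes 120 N, or if a joint passes its speed limit or range.

## Working session

There is one attempt and no reset: what is moved stays moved. The work goes in short steps, Python scripts to look and compute and a shell command to move; the robot and the scene stay as the last step left them, time stands still between calls to the robot, and variables do not carry over. Pictures are saved under pics/ and viewed, at most 10 in all, crops included, and the job is handed in when it is done.

```bash
mkdir -p pics; cat > h.py <<'E'
import numpy as np, cv2
from rig import get_state, imaging
from scipy.spatial.transform import Rotation as R
def cam(name,st=None):
    p=imaging.camera_params(name); K=np.array(p["camera_matrix"]); k1=p["k1"]
    if name=="wrist":
        q=st["ee_rot"]; T=np.eye(4); T[:3,:3]=R.from_quat([q[1],q[2],q[3],q[0]]).as_matrix(); T[:3,3]=st["position"]
        M=T@np.array(p["T_tool_cam"])
    else: M=np.array(p["cam_to_world"])
    return K,k1,M
def ray(c,uv):
    K,k1,M=c
    xy=cv2.undistortPoints(np.array([[uv]],float),K,np.array([k1,0,0,0,0.]))[0,0]
    return M[:3,3],M[:3,:3]@np.array([xy[0],xy[1],1])
def at_z(c,uv,z):
    o,d=ray(c,uv); return o+d*(z-o[2])/d[2]
def proj(c,X):
    K,k1,M=c; Xc=(np.atleast_2d(X)-M[:3,3])@M[:3,:3]
    return cv2.projectPoints(Xc,np.zeros(3),np.zeros(3),K,np.array([k1,0,0,0,0.]))[0][:,0]
def snap(name,fn,save=True):
    st=get_state(); im=imaging.get_image(name); cv2.imwrite("pics/"+fn,im[:,:,::-1]); return st,im,cam(name,st)
E
python3 - <<'E'
from h import *
for n in("scene","side","wrist"):
    st,im,c=snap(n,n+"1.png"); print(n,c[2].round(3).tolist(),c[0][0,0],c[1])
print(st)
E
```

```text
scene [[0.629, -0.494, 0.6, -0.035], [-0.777, -0.38, 0.502, -0.256], [-0.02, -0.782, -0.623, 0.698], [0.0, 0.0, 0.0, 1.0]] 400.33920505412937 -0.05388500519370384
side [[-1.0, -0.016, 0.005, 0.565], [-0.015, 0.69, -0.724, 0.987], [0.008, -0.724, -0.69, 0.813], [0.0, 0.0, 0.0, 1.0]] 385.0834431007425 0.03492111224137682
wrist [[0.241, 0.922, 0.302, 0.061], [0.97, -0.229, -0.077, 0.576], [-0.002, 0.311, -0.95, 0.372], [0.0, 0.0, 0.0, 1.0]] 365.32690872324747 -0.07475133161963633
{'clock': 0.1, 'qpos': array([ 1.20601512e+00,  2.76557350e-01,  1.50601103e+00, -7.54788077e-06,
        1.36070409e+00, -1.21035840e-01]), 'qd': array([ 0.00083048, -0.00054063, -0.00311217, -0.00273488,  0.00198404,
        0.00014335]), 'effort': array([ 6.93318016e-04, -4.17702270e+01, -2.46403313e+01, -2.55737132e-04,
        5.76756138e-03,  1.94893846e-05]), 'position': array([0.13863941, 0.5575823 , 0.2495098 ]), 'ee_rot': array([-1.98438176e-04,  1.21570385e-01,  9.92582458e-01, -8.16137093e-04]), 'contact_force': array([-0.63354742,  0.17200929,  0.524591  ]), 'moment': array([-0.00608754, -0.0643734 ,  0.01963655]), 'gripper_force': 0.0, 'width': 0.08508953196192394}
```

View pics/scene1.png

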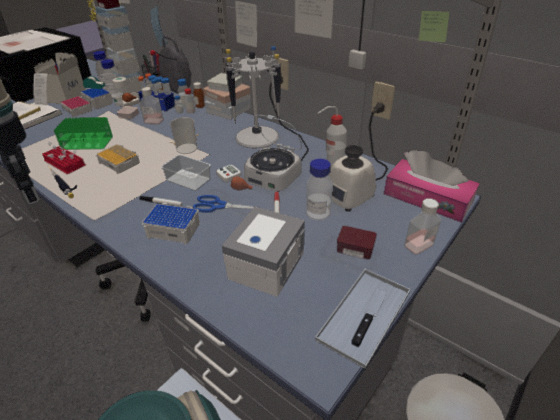

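View pics/side1.png

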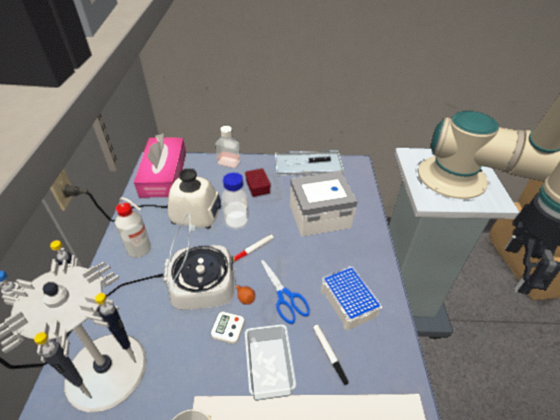

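```bash
python3 - <<'E'
import cv2,numpy as np
a=cv2.imread("pics/scene1.png")[200:380,215:415]; b=cv2.imread("pics/side1.png")[140:240,215:365]
a=cv2.resize(a,(400,360),interpolation=3);a=cv2.resize(a,(600,540)) if 0 else a
b=cv2.resize(b,(400,267),interpolation=3)
A=cv2.resize(cv2.imread("pics/scene1.png")[200:370,215:415],(400,340),interpolation=2)
A=cv2.resize(cv2.imread("pics/scene1.png")[200:365,210:415],None,fx=2,fy=2,interpolation=2)
B=cv2.resize(cv2.imread("pics/side1.png")[145:240,230:365],None,fx=2.8,fy=2.8,interpolation=2)
o=np.zeros((600,800,3),np.uint8);o[:330,:410]=A;o[330:330+B.shape[0],400:400+B.shape[1]]=B[:, :400]
cv2.imwrite("pics/crop1.png",o)
E
```

```text
(no output)
```

View pics/crop1.png

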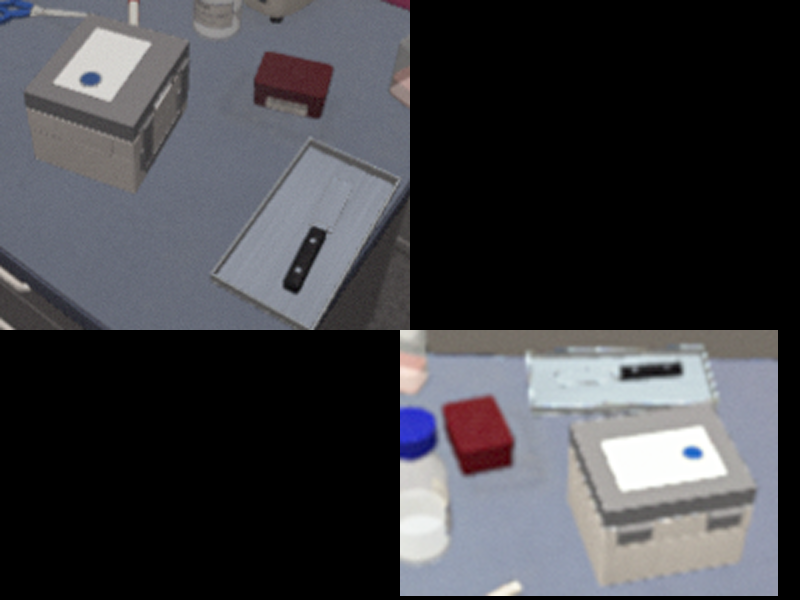

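```bash
python3 - <<'E'
from h import *
c=cam("scene")
for n,z,ps in(("lid",.114,[(224,246.5),(276.5,265),(305,220),(251,207.5)]),("glass",.04,[(341,226.5),(376.5,232.5),(373,251),(337.5,242.5)]),("spat",.012,[(355.5,345),(369,315),(383.5,291.5)]),("tray",.015,[(365,271),(410,290),(366.5,362.5),(316.5,338.5)]),("bottle",0,[(318,214)]),("flask",0,[(420,246)]),("tipbox",.068,[(172,212)]),("marker tip",0.01,[(277,195),(276,212)]),("scissors",0,[(253,207)])):
    print(n,[at_z(c,p,z)[:2].round(3).tolist() for p in ps])
E
```

```text
lid [[0.359, 0.237], [0.386, 0.114], [0.535, 0.153], [0.494, 0.282]]
glass [[0.641, 0.118], [0.676, 0.037], [0.613, 0.012], [0.586, 0.093]]
spat [[0.389, -0.079], [0.467, -0.064], [0.542, -0.058]]
tray [[0.568, 0.004], [0.579, -0.103], [0.368, -0.115], [0.353, -0.012]]
bottle [[0.689, 0.22]]
flask [[0.74, -0.057]]
tipbox [[0.398, 0.472]]
marker tip [[0.678, 0.358], [0.615, 0.309]]
scissors [[0.602, 0.384]]
```

```bash
M='python3 -m inch'
python3 -m inch '[{"claw":1,"travel":[0.47,-0.9,0.1],"turn":0},{"claw":1,"travel":[0.47,-0.9,0.1],"turn":0},{"claw":1,"travel":[0.47,-0.9,0.1],"turn":0},{"claw":1,"travel":[0.47,-0.9,0.1],"turn":0},{"claw":1,"travel":[0.47,-0.9,0.1],"turn":0}]' | tail -3
python3 -m inch '[{"claw":1,"travel":[0.47,-0.9,0.1],"turn":0},{"claw":1,"travel":[0.47,-0.9,0.1],"turn":0},{"claw":1,"travel":[0.47,-0.9,0.1],"turn":0},{"claw":1,"travel":[0.47,-0.9,0.1],"turn":0},{"claw":1,"travel":[0.47,-0.9,0.1],"turn":0}]' | tail -1
python3 -m inch '[{"claw":1,"travel":[0.3,-0.9,0.1],"turn":0},{"claw":1,"travel":[0.3,-0.9,0.1],"turn":0},{"claw":1,"travel":[0.3,-0.9,0.1],"turn":0},{"claw":1,"travel":[0.3,-0.9,0.1],"turn":0},{"claw":1,"travel":[0.3,-0.9,0.1],"turn":0}]' | tail -1
python3 - <<'E'
from h import *
st,im,c=snap("wrist","w2.png"); print(st["position"],st["ee_rot"],c[2].round(3).tolist())
E
```

```text
contact_force: [-0.8, 1.4, 0.1]
width: 0.0853
gripper_force: 0.0
gripper_force: 0.0
gripper_force: 0.0
[0.38906938 0.01475773 0.31056885] [ 9.98588614e-04  1.24595922e-01  9.92206753e-01 -7.86020690e-04] [[0.247, 0.92, 0.304, 0.312], [0.969, -0.234, -0.079, 0.034], [-0.001, 0.314, -0.95, 0.433], [0.0, 0.0, 0.0, 1.0]]
```

View pics/w2.png

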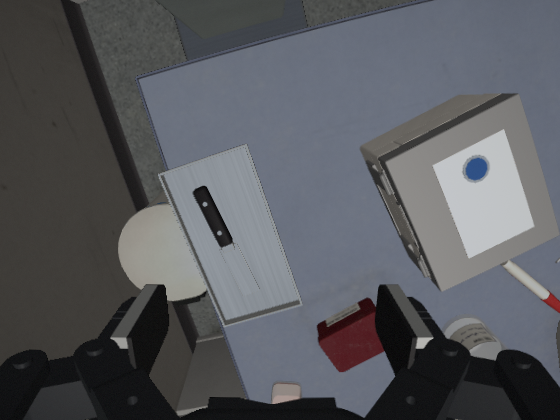

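```bash
python3 - <<'E'
import cv2,numpy as np
i=cv2.imread("pics/w2.png")
A=cv2.resize(i[85:295,355:560],None,fx=2.8,fy=2.8,interpolation=2)[:600]
B=cv2.resize(i[175:300,180:275],None,fx=2.3,fy=2.3,interpolation=2)
C=cv2.resize(i[290:380,305:390],None,fx=2.5,fy=2.5,interpolation=2)
o=np.zeros((600,800,3),np.uint8);o[:A.shape[0],:A.shape[1]]=A;o[:B.shape[0],580:580+B.shape[1]]=B[:,:220];o[300:300+C.shape[0],580:580+C.shape[1]]=C
cv2.imwrite("pics/crop2.png",o)
E
```

```text
(no output)
```

View pics/crop2.png

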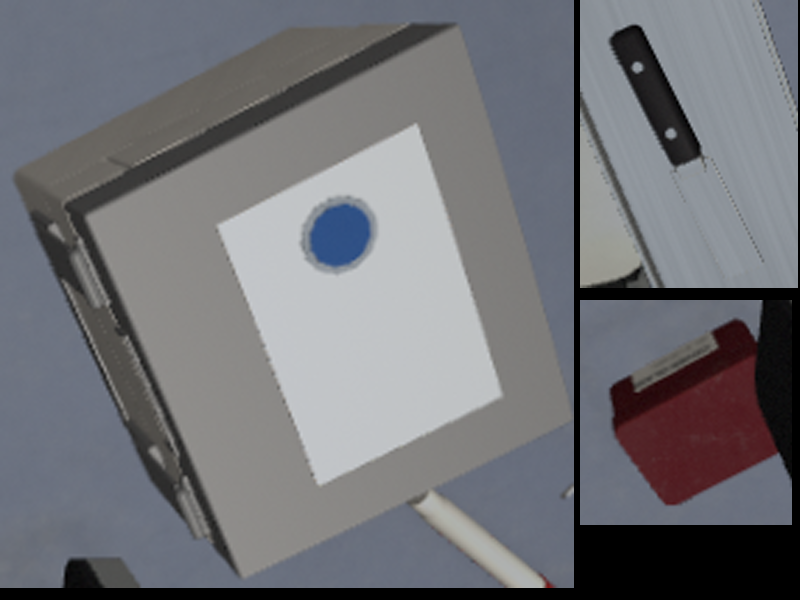

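```bash
cat > fit.py <<'E'
from h import *
from scipy.optimize import least_squares
def fit(obs,x0):
    # obs: list (cam, local points, pixels); pose x,y,yaw
    def pts(p,L): 
        L=np.atleast_2d(L);c,s=np.cos(p[2]),np.sin(p[2]); return np.c_[p[0]+c*L[:,0]-s*L[:,1],p[1]+s*L[:,0]+c*L[:,1],L[:,2]]
    f=lambda p:np.concatenate([(proj(c,pts(p,L))-np.array(px)).ravel() for c,L,px in obs])
    r=least_squares(f,x0); return r.x,np.abs(r.fun).max(),r.fun.round(1)
E
python3 - <<'E'
from fit import *
sc=cam("scene")
st=get_state(); w=cam("wrist",st)
# lid order: box frame (front,-x) ; world: A=(.359,.237) back-left(+y side), B=(.386,.114), C, D
# box +x ~105deg, +y ~195deg: A=(62,+75) B=(-68,75) C=(-68,-75) D=(62,-75)
L=np.array([[62,75,114],[-68,75,114],[-68,-75,114],[62,-75,114]])/1e3
s_px=[(224,246.5),(276.5,265),(305,220),(251,207.5)]
w_px=[(519.3,93.9),(385.4,161.8),(441.8,291),(558.6,235)]
for o in([(sc,L,s_px)],[(w,L,w_px)],[(sc,L,s_px),(w,L,w_px)]): print("dry",fit(o,[.44,.2,1.83]))
S=np.array([[-80,0,16],[0,0,16],[75,0,9]])/1e3
s2=[(355.5,345),(369,315),(383.5,291.5)]; w2=[(200,188),(227.8,246.7),(253.9,292.4)]
for o in([(sc,S,s2)],[(w,S,w2)],[(sc,S,s2),(w,S,w2)]): print("spat",fit(o,[.46,-.065,.15]))
T=np.array([[110,55,15],[110,-55,15],[-110,-55,15],[-110,55,15]])/1e3
print("tray",fit([(sc,T,[(365,271),(410,290),(366.5,362.5),(316.5,338.5)])],[.46,-.055,.08]), fit([(w,T,[(301,303),(226,325),(160,175),(246,145)])],[.46,-.055,.08]))
G=np.array([[31.5,44,40],[31.5,-44,40],[-31.5,-44,40],[-31.5,44,40]])/1e3
print("glass",fit([(sc,G,[(341,226.5),(376.5,232.5),(373,251),(337.5,242.5)])],[.63,.065,.38]))
# wrist only: label edge top & corners
print([at_z(w,p,.04).round(3).tolist() for p in[(320,340),(341,371)]])
E
```

```text
dry (array([0.44288861, 0.19939642, 1.84903666]), np.float64(2.440826788193391), array([-2.4,  1. ,  1.4, -0.7, -0.8, -0.1,  2. , -0.5]))
dry (array([0.44329546, 0.20391914, 1.81447033]), np.float64(1.8382943954524649), array([ 0.4, -1.1, -0.8, -0.3, -1. ,  1.8,  1.7,  0.4]))
dry (array([0.44338173, 0.2033983 , 1.81878086]), np.float64(4.060396637667935), array([-4.1, -0.7, -1.5, -1.4, -1.5, -0.1,  2.1, -1.5, -0.6, -1. , -1.5,
        0.4, -1.1,  2.1,  1.5,  0.2]))
spat (array([ 0.46646703, -0.06708752,  0.14458641]), np.float64(1.3527254739818204), array([-0.3, -0.6,  1.4, -0.1, -1.1,  0.9]))
spat (array([ 0.46761143, -0.05836213,  0.1544241 ]), np.float64(0.7491960888977758), array([-0.3,  0.3,  0.7, -0.5, -0.4,  0.2]))
spat (array([ 0.46772778, -0.06073278,  0.15213461]), np.float64(3.6285229766409657), array([-2.5, -2.7, -1. , -2.1, -3.6, -0.9, -2.1,  0.8, -1.1,  0. , -2.3,
        0.7]))
tray (array([ 0.46802489, -0.05565185,  0.0752888 ]), np.float64(3.0433921493921616), array([-0.1, -2.1,  0.4, -1. ,  0.3,  3. , -0.6, -1.2])) (array([ 0.46606971, -0.05006472,  0.07471991]), np.float64(2.1595249139636508), array([ 2.2,  1.5, -1. ,  1.8, -1.8, -0.8,  0.7, -1.4]))
glass (array([0.62900269, 0.06475319, 0.37875262]), np.float64(1.0272377607079761), array([ 0.4, -0. ,  0.2,  0.4,  0.4, -0.9, -1. ,  0.5]))
[[0.613, 0.024, 0.04], [0.67, 0.041, 0.04]]
```

```bash

python3 -m inch '[{"claw":-0.29,"travel":[0.05,-0.1,-0.1],"turn":-0.218},{"claw":-0.29,"travel":[0.05,-0.1,-0.1],"turn":-0.218},{"claw":-0.29,"travel":[0.05,-0.1,-0.1],"turn":-0.218},{"claw":-0.29,"travel":[0.05,-0.1,-0.1],"turn":-0.218},{"claw":-0.29,"travel":[0.05,-0.1,-0.1],"turn":-0.218}]' | head -3
python3 -m inch '[{"claw":-0.29,"travel":[0.05,-0.1,-0.2],"turn":-0.218},{"claw":-0.29,"travel":[0.05,-0.1,-0.2],"turn":-0.218},{"claw":-0.29,"travel":[0.05,-0.1,-0.2],"turn":-0.218},{"claw":-0.29,"travel":[0.05,-0.1,-0.2],"turn":-0.218},{"claw":-0.29,"travel":[0.05,-0.1,-0.2],"turn":-0.218}]' | tail -1
python3 -m inch '[{"claw":-0.29,"travel":[0.05,-0.1,-0.2],"turn":-0.218},{"claw":-0.29,"travel":[0.05,-0.1,-0.2],"turn":-0.218},{"claw":-0.29,"travel":[0.05,-0.1,-0.2],"turn":-0.218},{"claw":-0.29,"travel":[0.05,-0.1,-0.2],"turn":-0.218},{"claw":-0.29,"travel":[0.05,-0.1,-0.2],"turn":-0.218}]' | tail -1
python3 -m inch '[{"claw":-0.29,"travel":[0.045,-0.1,-0.2],"turn":-0.217},{"claw":-0.29,"travel":[0.045,-0.1,-0.2],"turn":-0.217},{"claw":-0.29,"travel":[0.045,-0.1,-0.2],"turn":-0.217},{"claw":-0.29,"travel":[0.045,-0.1,-0.2],"turn":-0.217},{"claw":-0.29,"travel":[0.045,-0.1,-0.2],"turn":-0.217}]' 
python3 - <<'E'
from h import *
st,im,c=snap("wrist","w3.png"); print(st["position"],st["ee_rot"],st["qpos"])
E
```

```text
clock: 2.2
position: [0.3964, 0.0003, 0.2899]
ee_rot: [-0.001, 0.449, 0.894, 0.001]
gripper_force: 0.0
gripper_force: 0.0
clock: 3.7
position: [0.4257, -0.0595, 0.1699]
ee_rot: [-0.001, 0.997, 0.08, -0.0]
contact_force: [-0.8, -0.2, -0.4]
width: 0.0305
gripper_force: 0.0
[ 0.42570219 -0.05946333  0.16986888] [-8.07954686e-04  9.96831143e-01  7.95413440e-02 -4.41163706e-04] [-3.01906038e-01  1.23820571e-01  1.92201103e+00  1.31605408e-03
  1.09718196e+00  1.10903821e+00]
```

View pics/w3.png

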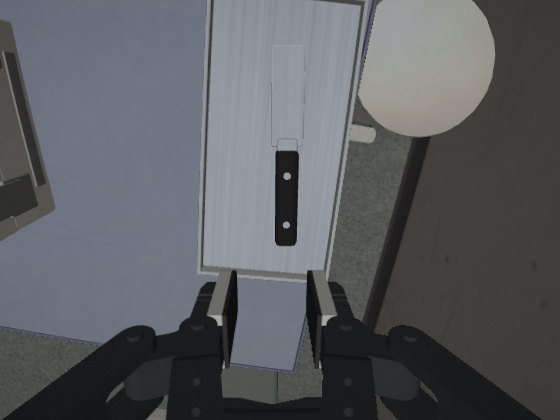

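```bash
python3 - <<'E'
from fit import *
st=get_state(); w=cam("wrist",st)
S=np.array([[-80,0,16],[0,0,16],[75,0,9]])/1e3
p,e,r=fit([(w,S,[(286,245),(287,152),(288.5,45)])],[.46,-.065,.15]);print(p,r)
T=np.array([[-110,-55,15],[-110,55,15],[110,55,15]])/1e3
print("tray",fit([(w,T,[(324,279),(201,273)],)] if 0 else [(w,T[:2],[(324,279),(201,273)])],[.46,-.055,.08]))
q=st["ee_rot"]; ya=np.degrees(2*np.arctan2(q[2],q[1]))-90
g=p[:2]-.04*np.array([np.cos(p[2]),np.sin(p[2])]); print("grasp",g,"tool y",ya,"want",np.degrees(p[2])-90, "delta units",(g-st["position"][:2])/.2,((np.degrees(p[2])-90)-ya)/180)
E
```

```text
[ 0.46918037 -0.06526511  0.15612373] [-0.2  3.   0.3 -2.  -0.2 -0.5]
tray (array([ 0.47040602, -0.05130045,  0.10518202]), np.float64(3.2335000584974978), array([ 3.2,  0.4, -3.2,  0.1]))
grasp [ 0.42966687 -0.07148472] tool y -80.93397606927266 want -81.05476941032202 delta units [ 0.01967233 -0.05982352] -0.00067107411694091
```

```bash

python3 -m inch '[{"claw":-0.29,"travel":[0.02,-0.05,-0.55],"turn":0},{"claw":-0.29,"travel":[0.02,-0.05,-0.55],"turn":0},{"claw":-0.29,"travel":[0.02,-0.05,-0.55],"turn":0},{"claw":-0.29,"travel":[0.02,-0.05,-0.55],"turn":0}]' | head -2
python3 - <<'E'
from h import *
st,im,c=snap("wrist","w4.png"); print(st["position"],proj(c,st["position"]),proj(c,st["position"]+[0,0,-.019]), c[2].round(3).tolist())
E
```

```text
clock: 4.15
position: [0.4286, -0.0704, 0.0591]
[ 0.42862412 -0.07038131  0.05910173] [[269.49588813 313.02645437]] [[269.81790818 288.67641365]] [[0.163, -0.937, -0.31, 0.508], [-0.987, -0.155, -0.049, -0.058], [-0.002, 0.314, -0.95, 0.182], [0.0, 0.0, 0.0, 1.0]]
```

View pics/w4.png

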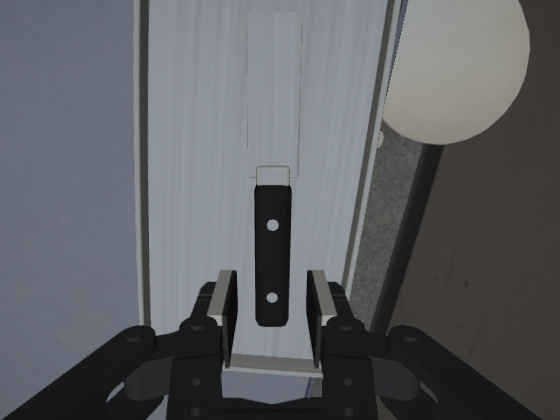

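```bash

python3 - <<'E'
from h import *
st=get_state();c=cam("wrist",st);print(at_z(c,(272,326),.016),at_z(c,(273,185),.016),at_z(c,(274,12),.009),at_z(c,(272,326),.012))
E
python3 -m inch '[{"claw":-0.29,"travel":[0,-0.005,-0.16],"turn":0},{"claw":-0.29,"travel":[0,-0.005,-0.18],"turn":0},{"claw":-0.29,"travel":[0,-0.005,-0.18],"turn":0}]'
python3 -m inch '[{"claw":-1,"travel":[0,0,0],"turn":0},{"claw":-1,"travel":[0,0,0],"turn":0},{"claw":-1,"travel":[0,0,0],"turn":0},{"claw":-1,"travel":[0,0,0],"turn":0},{"claw":-1,"travel":[0,0,0],"turn":0}]' 110
```

```text
[ 0.39369876 -0.07807794  0.016     ] [ 0.47027686 -0.06591116  0.016     ] [ 0.54475717 -0.0540327   0.009     ] [ 0.3909471  -0.07853604  0.012     ]
clock: 4.5
position: [0.4303, -0.0728, 0.0254]
ee_rot: [0.0, 0.997, 0.081, 0.0]
contact_force: [-0.0, 0.5, 0.7]
width: 0.0308
gripper_force: 0.0
clock: 5.0
position: [0.431, -0.0732, 0.0264]
ee_rot: [0.001, 0.997, 0.081, 0.002]
contact_force: [-0.5, 1.1, 6.4]
width: 0.0144
gripper_force: 107.7
```

```bash

python3 -m inch '[{"claw":-1,"travel":[0,0,0.3],"turn":0},{"claw":-1,"travel":[0,0,0.3],"turn":0},{"claw":-1,"travel":[0,0,0.5],"turn":0},{"claw":-1,"travel":[0,0,0.5],"turn":0},{"claw":-1,"travel":[0,0,0.5],"turn":0}]'
python3 - <<'E'
from h import *
st,im,c=snap("wrist","w5.png")
g=im.max(2).astype(int); 
for v in range(150,340,12):
    d=np.where(g[v,200:340]<50)[0]+200; print(v,len(d),(d.min(),d.max()) if len(d) else None)
# predicted pixels if level, handle mid-plane at TCP-12.. 
q=st["ee_rot"];a=2*np.arctan2(q[2],q[1]); u=np.array([np.cos(a),np.sin(a),0]); print(st["position"],u)
for dz in(-.01,-.017):
  print(dz,[proj(c,st["position"]+(x+.038)*u+[0,0,dz+(.007 if x<=0 else 0)])[0].round(0).tolist() for x in(-.08,0,.075)])
E
```

```text
clock: 5.5
position: [0.4305, -0.0732, 0.1258]
ee_rot: [0.001, 0.997, 0.081, 0.002]
contact_force: [-0.2, 0.6, -0.9]
width: 0.0143
gripper_force: 108.2
150 0 None
162 0 None
174 0 None
186 0 None
198 0 None
210 42 (np.int64(250), np.int64(291))
222 44 (np.int64(249), np.int64(292))
234 44 (np.int64(249), np.int64(292))
246 43 (np.int64(250), np.int64(292))
258 29 (np.int64(250), np.int64(292))
270 43 (np.int64(250), np.int64(292))
282 65 (np.int64(226), np.int64(317))
294 60 (np.int64(249), np.int64(323))
306 82 (np.int64(216), np.int64(327))
318 102 (np.int64(211), np.int64(333))
330 139 (np.int64(201), np.int64(339))
[ 0.43052579 -0.0732041   0.1258298 ] [0.98699802 0.16073243 0.        ]
-0.01 [[270.0, 391.0], [269.0, 218.0], [269.0, -6.0]]
-0.017 [[270.0, 380.0], [269.0, 212.0], [269.0, -1.0]]
```

```bash

python3 -m inch '[{"claw":-1,"travel":[0,0,0.37],"turn":0.177},{"claw":-1,"travel":[0,0,0.37],"turn":0.177},{"claw":-1,"travel":[0,0,0.37],"turn":0.177},{"claw":-1,"travel":[0,0,0.37],"turn":0.177},{"claw":-1,"travel":[0,0,0.37],"turn":0.177}]' | head -2
python3 -m inch '[{"claw":-1,"travel":[0.13,0.31,0],"turn":0.177},{"claw":-1,"travel":[0.13,0.31,0],"turn":0.177},{"claw":-1,"travel":[0.13,0.31,0],"turn":0.177},{"claw":-1,"travel":[0.13,0.31,0],"turn":0.177},{"claw":-1,"travel":[0.13,0.31,0],"turn":0.177}]' | head -2
python3 -m inch '[{"claw":-1,"travel":[0.13,0.31,0],"turn":0.177},{"claw":-1,"travel":[0.13,0.31,0],"turn":0.177},{"claw":-1,"travel":[0.13,0.31,0],"turn":0.177},{"claw":-1,"travel":[0.13,0.31,0],"turn":0.177},{"claw":-1,"travel":[0.13,0.31,0],"turn":0.177}]'
python3 - <<'E'
from h import *
st,im,c=snap("wrist","w6.png"); print(st["position"],st["ee_rot"],st["qpos"])
E
```

```text
clock: 6.05
position: [0.4289, -0.0727, 0.1972]
clock: 6.55
position: [0.4551, -0.0106, 0.1971]
clock: 7.05
position: [0.4814, 0.0511, 0.1975]
ee_rot: [-0.001, 0.611, 0.791, -0.0]
contact_force: [-0.1, -0.3, -0.6]
width: 0.0143
gripper_force: 108.2
[0.48139609 0.05111724 0.1974914 ] [-6.96915760e-04  6.11309348e-01  7.91391280e-01 -4.87717107e-04] [-3.80758077e-02  1.78398474e-01  1.77573554e+00  1.65563651e-05
  1.18915982e+00 -2.93449709e-01]
```

View pics/w6.png

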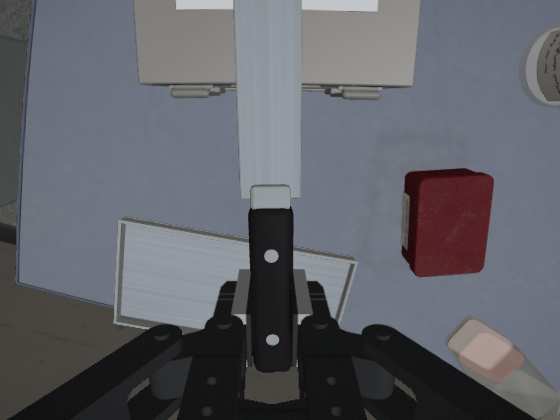

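```bash
python3 - <<'E'
from fit import *
st=get_state(); w=cam("wrist",st); sc=cam("scene")
L=np.array([[-68,75,114],[-68,-75,114]])/1e3
p,e,r=fit([(w,L,[(140,83),(415,87)])],[.443,.2,1.83]);print("dry",p,r)
print("corners",at_z(w,(140,83),.114),at_z(w,(415,87),.114))
G=np.array([[31.5,44,40],[31.5,-44,40],[-31.5,-44,40],[-31.5,44,40]])/1e3
gp=[at_z(w,x,.04)[:2].round(3).tolist() for x in[(405,172),(492,172),(487,270),(415,276)]];print(gp)
q=st["ee_rot"];a=2*np.arctan2(q[2],q[1]);u=np.array([np.cos(a),np.sin(a),0]);print("spat dir",np.degrees(a))
from scipy.optimize import least_squares
def f(v):
    s,dz,t=v; d=u*np.cos(t)+np.array([0,0,np.sin(t)]);n=np.array([0,0,np.cos(t)])-u*np.sin(t)
    o=st["position"]+s*u+np.array([0,0,dz])
    X=np.array([o+.007*n,o-.08*d+.007*n]);px=proj(w,X)[:,1]
    lat=np.array([-u[1],u[0],0]);b=proj(w,np.array([o+.003*d+.012*lat,o+.003*d-.012*lat,o+.065*d+.012*lat,o+.065*d-.012*lat]))
    return np.r_[px-[207,370], 0]
for t in(-.1,-.05,0,.05,.1):
    r=least_squares(lambda v:f([v[0],v[1],t])[:2],[.04,-.017]);s,dz=r.x
    d=u*np.cos(t)+np.array([0,0,np.sin(t)]);o=st["position"]+s*u+np.array([0,0,dz]);lat=np.array([-u[1],u[0],0])
    pr=proj(w,np.array([o+x*d+y*lat for x in(.005,.068) for y in(-.012,.012)]));print(t,s.round(4),dz.round(4),pr.round(0).tolist())
E
```

```text
dry [0.44666994 0.20148865 1.81176821] [-0.7  0.1  0.7  0.1]
corners [0.39045899 0.11767822 0.114     ] [0.53531581 0.15327816 0.114     ]
[[0.577, 0.101], [0.646, 0.119], [0.679, 0.038], [0.618, 0.017]]
spat dir 104.54739678466979
-0.1 0.0334 -0.0344 [[299.0, 193.0], [245.0, 193.0], [301.0, 43.0], [243.0, 43.0]]
-0.05 0.0354 -0.0289 [[300.0, 192.0], [244.0, 192.0], [303.0, 34.0], [241.0, 34.0]]
0 0.0375 -0.023 [[301.0, 190.0], [243.0, 190.0], [305.0, 23.0], [239.0, 23.0]]
0.05 0.0397 -0.0167 [[302.0, 189.0], [241.0, 189.0], [307.0, 11.0], [236.0, 11.0]]
0.1 0.042 -0.0101 [[304.0, 187.0], [240.0, 187.0], [310.0, -3.0], [233.0, -3.0]]
```

```bash

python3 -m inch '[{"claw":-1,"travel":[0,0,-0.25],"turn":0},{"claw":-1,"travel":[0,0,-0.26],"turn":0},{"claw":-1,"travel":[0,0,-0.27],"turn":0},{"claw":-1,"travel":[0,0,-0.27],"turn":0}]' | grep -E "pos|cont"
for i in 1 ; do
python3 -m inch '[{"claw":-1,"travel":[0,0,-0.01],"turn":0},{"claw":-1,"travel":[0,0,-0.01],"turn":0}]' | grep -E "pos|cont"
python3 -m inch '[{"claw":-1,"travel":[0,0,-0.01],"turn":0},{"claw":-1,"travel":[0,0,-0.01],"turn":0}]' | grep -E "pos|cont"
python3 -m inch '[{"claw":-1,"travel":[0,0,-0.01],"turn":0},{"claw":-1,"travel":[0,0,-0.01],"turn":0}]' | grep -E "pos|cont"
python3 -m inch '[{"claw":-1,"travel":[0,0,-0.005],"turn":0},{"claw":-1,"travel":[0,0,-0.005],"turn":0}]' | grep -E "pos|cont"
done
```

```text
position: [0.4827, 0.0509, 0.1453]
contact_force: [-0.8, -0.7, -0.8]
position: [0.4826, 0.051, 0.1434]
contact_force: [-0.2, 0.4, -0.6]
position: [0.4818, 0.051, 0.1405]
contact_force: [-0.3, -0.0, 0.0]
position: [0.4816, 0.0511, 0.1381]
contact_force: [0.5, -0.2, -1.9]
position: [0.4817, 0.051, 0.1372]
contact_force: [-0.8, 0.5, -0.9]
```

```bash

python3 -m inch '[{"claw":-1,"travel":[0,0,-0.005],"turn":0},{"claw":-1,"travel":[0,0,-0.01],"turn":0},{"claw":-1,"travel":[0,0,-0.01],"turn":0}]' | grep -E "pos|cont"
python3 -m inch '[{"claw":-1,"travel":[0,0,-0.005],"turn":0},{"claw":-1,"travel":[0,0,-0.005],"turn":0}]' | grep -E "pos|cont"
python3 -m inch '[{"claw":-1,"travel":[0,0,-0.005],"turn":0},{"claw":-1,"travel":[0,0,-0.005],"turn":0}]' | grep -E "pos|cont"
python3 -m inch '[{"claw":-1,"travel":[0,0,-0.005],"turn":0},{"claw":-1,"travel":[0,0,-0.005],"turn":0}]' | grep -E "pos|cont"
python3 - <<'E'
from rig import get_state
print(get_state()["moment"])
E
```

```text
position: [0.4817, 0.051, 0.1352]
contact_force: [-0.3, -0.3, -0.7]
position: [0.4817, 0.051, 0.1342]
contact_force: [0.4, -0.3, -0.9]
position: [0.4817, 0.051, 0.1332]
contact_force: [0.3, 0.4, -0.5]
position: [0.4819, 0.051, 0.1323]
contact_force: [-0.0, 0.9, 0.1]
[-0.01192241 -0.02463371  0.00811705]
```

```bash

python3 -m inch '[{"claw":-1,"travel":[0,0,-0.005],"turn":0},{"claw":-1,"travel":[0,0,-0.005],"turn":0}]' | grep -E "pos|cont"
python3 -m inch '[{"claw":-1,"travel":[0,0,-0.005],"turn":0},{"claw":-1,"travel":[0,0,-0.005],"turn":0}]' | grep -E "pos|cont"
python3 -m inch '[{"claw":-1,"travel":[0,0,-0.005],"turn":0},{"claw":-1,"travel":[0,0,-0.005],"turn":0}]' | grep -E "pos|cont"
python3 - <<'E'
from rig import get_state
print(get_state()["moment"])
E
```

```text
position: [0.4819, 0.051, 0.1315]
contact_force: [-0.8, 0.4, 1.7]
position: [0.482, 0.051, 0.1305]
contact_force: [-0.4, -0.6, 3.5]
position: [0.482, 0.051, 0.1296]
contact_force: [0.6, -1.0, 4.4]
[0.24796868 0.24033229 0.0802184 ]
```

```bash

python3 -m inch '[{"claw":-1,"travel":[0,0,0.1],"turn":0},{"claw":-1,"travel":[0.076,-0.256,0.1],"turn":0},{"claw":-1,"travel":[0.076,-0.256,-0.08],"turn":0},{"claw":-1,"travel":[0.076,-0.256,-0.11],"turn":0},{"claw":-1,"travel":[0.076,-0.256,-0.11],"turn":0}]' | grep -E "pos|cont"
python3 -m inch '[{"claw":-1,"travel":[0,0,0],"turn":0}]' | grep -E "pos|cont|ee"
```

```text
position: [0.4952, 0.0002, 0.1057]
contact_force: [-0.7, -0.1, -0.8]
position: [0.4969, 0.0004, 0.1075]
ee_rot: [-0.0, 0.61, 0.793, 0.0]
contact_force: [-0.9, 0.5, -0.6]
```

```bash

python3 -m inch '[{"claw":-1,"travel":[-0.016,0.061,0],"turn":0},{"claw":-1,"travel":[-0.032,0.123,0],"turn":0},{"claw":-1,"travel":[-0.032,0.123,0],"turn":0}]' | grep -E "pos|cont"
python3 -m inch '[{"claw":-1,"travel":[-0.008,0.031,0],"turn":0},{"claw":-1,"travel":[-0.016,0.061,0],"turn":0},{"claw":-1,"travel":[-0.016,0.061,0],"turn":0}]' | grep -E "pos|cont"
python3 -m inch '[{"claw":-1,"travel":[-0.002,0.01,0],"turn":0},{"claw":-1,"travel":[-0.005,0.02,0],"turn":0},{"claw":-1,"travel":[-0.005,0.02,0],"turn":0}]' | grep -E "pos|cont"
```

```text
position: [0.4898, 0.0266, 0.1079]
contact_force: [-0.1, -0.2, -0.2]
position: [0.4871, 0.0374, 0.1074]
contact_force: [0.4, 1.2, -0.4]
position: [0.4864, 0.0406, 0.1073]
contact_force: [0.4, -0.7, -1.2]
```

```bash

for i in 1; do
python3 -m inch '[{"claw":-1,"travel":[-0.0025,0.01,0],"turn":0},{"claw":-1,"travel":[-0.0025,0.01,0],"turn":0}]' | grep -E "pos|cont"
python3 -m inch '[{"claw":-1,"travel":[-0.0025,0.01,0],"turn":0},{"claw":-1,"travel":[-0.0025,0.01,0],"turn":0}]' | grep -E "pos|cont"
python3 -m inch '[{"claw":-1,"travel":[-0.0025,0.01,0],"turn":0},{"claw":-1,"travel":[-0.0025,0.01,0],"turn":0}]' | grep -E "pos|cont"
done
```

```text
position: [0.4858, 0.0427, 0.1073]
contact_force: [-0.4, 0.3, -0.1]
position: [0.4853, 0.0447, 0.1073]
contact_force: [-0.2, 0.5, -1.2]
position: [0.4853, 0.0458, 0.1075]
contact_force: [0.9, -4.4, -0.9]
```

```bash

python3 -m inch '[{"claw":-1,"travel":[0,0,0],"turn":0},{"claw":-1,"travel":[0,0,0],"turn":0}]' 40 | grep -E "pos|cont|grip"
python3 -m inch '[{"claw":-1,"travel":[0,0,-0.03],"turn":0},{"claw":-1,"travel":[0,0,-0.0585],"turn":0},{"claw":-1,"travel":[0,0,-0.0585],"turn":0}]'
python3 - <<'E'
from rig import get_state
print(get_state()["moment"])
E
```

```text
position: [0.4852, 0.0459, 0.1074]
contact_force: [0.4, -6.0, 0.1]
gripper_force: 108.3
clock: 12.4
position: [0.4846, 0.0441, 0.0954]
ee_rot: [0.001, 0.609, 0.794, -0.002]
contact_force: [-0.5, -11.8, 0.5]
width: 0.0142
gripper_force: 107.5
[-1.77163044  0.1644838   0.4594716 ]
```

```bash

python3 -m inch '[{"claw":-1,"travel":[0,0,-0.02],"turn":0},{"claw":-1,"travel":[-0.001,0.003,-0.04],"turn":0},{"claw":-1,"travel":[-0.001,0.003,-0.058],"turn":0},{"claw":-1,"travel":[-0.001,0.003,-0.058],"turn":0}]' 40
python3 -m inch '[{"claw":-1,"travel":[-0.001,0.005,-0.02],"turn":0},{"claw":-1,"travel":[-0.002,0.01,-0.04],"turn":0},{"claw":-1,"travel":[-0.004,0.015,-0.0565],"turn":0},{"claw":-1,"travel":[-0.004,0.015,-0.0565],"turn":0}]'
python3 - <<'E'
from rig import get_state
print(get_state()["moment"])
E
```

```text
clock: 12.8
position: [0.4886, 0.0441, 0.085]
ee_rot: [0.005, 0.61, 0.793, 0.0]
contact_force: [5.0, -14.4, 2.5]
width: 0.0143
gripper_force: 106.9
clock: 13.2
position: [0.485, 0.0485, 0.0726]
ee_rot: [0.001, 0.61, 0.793, -0.0]
contact_force: [2.9, -8.7, -0.0]
width: 0.0143
gripper_force: 99.5
[-1.03173376 -0.34017766 -0.03024885]
```

```bash

python3 -m inch '[{"claw":-1,"travel":[-0.002,0.007,-0.02],"turn":0},{"claw":-1,"travel":[-0.004,0.014,-0.04],"turn":0},{"claw":-1,"travel":[-0.005,0.021,-0.056],"turn":0},{"claw":-1,"travel":[-0.008,0.031,-0.08],"turn":0},{"claw":-1,"travel":[-0.008,0.031,-0.08],"turn":0}]'
python3 - <<'E'
from h import *
print(get_state()["moment"])
st,im,c=snap("wrist","w7.png"); snap("scene","s7.png"); snap("side","d7.png")
import numpy as np
A=cv2.imread("pics/w7.png");B=cv2.resize(cv2.imread("pics/s7.png")[190:330,200:350],None,fx=2.1,fy=2.1,interpolation=2)
o=np.zeros((600,800,3),np.uint8);o[:315,:420]=cv2.resize(A,(420,315));o[:B.shape[0],425:425+B.shape[1]]=B
C=cv2.resize(cv2.imread("pics/d7.png")[140:260,260:400],None,fx=2.3,fy=2.3,interpolation=2);o[320:320+C.shape[0],:C.shape[1]]=C
cv2.imwrite("pics/m7.png",o)
E
```

```text
clock: 13.7
position: [0.4823, 0.0555, 0.0562]
ee_rot: [0.0, 0.61, 0.793, -0.001]
contact_force: [1.1, -7.4, 0.1]
width: 0.0143
gripper_force: 94.2
[-0.79611607 -0.1142533   0.17026213]
```

View pics/m7.png

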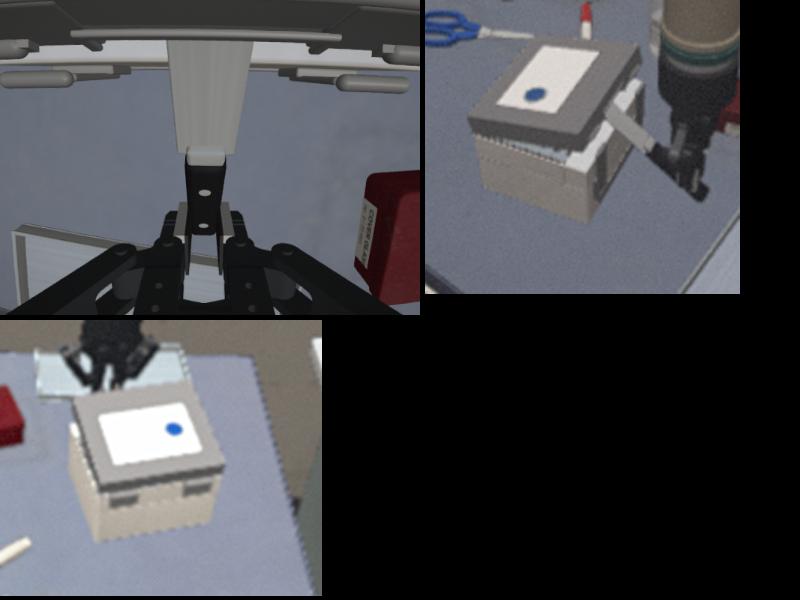

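```bash

python3 -m inch '[{"claw":-1,"travel":[-0.002,0.008,0.053],"turn":0},{"claw":-1,"travel":[-0.0057,0.0218,0.108],"turn":0},{"claw":-1,"travel":[-0.0105,0.0407,0.161],"turn":0},{"claw":-1,"travel":[-0.0167,0.0644,0.2125],"turn":0},{"claw":-1,"travel":[-0.0167,0.0644,0.2125],"turn":0}]' 110
python3 - <<'E'
from rig import get_state
print(get_state()["moment"])
E
python3 -m inch '[{"claw":-1,"travel":[-0.0075,0.0285,0.048],"turn":0},{"claw":-1,"travel":[-0.016,0.062,0.0935],"turn":0},{"claw":-1,"travel":[-0.026,0.0995,0.135],"turn":0},{"claw":-1,"travel":[-0.0365,0.141,0.1725],"turn":0},{"claw":-1,"travel":[-0.0365,0.141,0.1725],"turn":0}]'
python3 - <<'E'
from h import *
print(get_state()["moment"])
E
```

```text
clock: 14.35
position: [0.4794, 0.0698, 0.1003]
ee_rot: [0.001, 0.61, 0.793, 0.001]
contact_force: [-0.1, -3.2, 0.9]
width: 0.0134
gripper_force: 108.6
[-0.28372681 -0.02521822  0.11528135]
clock: 14.85
position: [0.4718, 0.0991, 0.1348]
ee_rot: [0.0, 0.609, 0.793, 0.001]
contact_force: [0.1, -0.7, -0.7]
width: 0.0138
gripper_force: 108.4
[-0.07522711 -0.02139147 -0.00269757]
```

```bash
cat > lid.py <<'E'
from h import *
def lidang(fn,save=True):
    BX,BY,BA=.4455,.2008,1.82
    Rz=np.array([[np.cos(BA),-np.sin(BA)],[np.sin(BA),np.cos(BA)]])
    sc=cam("scene")
    i0=cv2.imread("pics/scene1.png")
    def blobs(i):
        b,g,r=[i[...,k].astype(int) for k in range(3)]
        m=((b>r+35)&(b>g+20)).astype(np.uint8); n,_,s,c=cv2.connectedComponentsWithStats(m)
        return [(c[k].round(1).tolist(),int(s[k][4])) for k in range(1,n) if s[k][4]>8 and 180<c[k][0]<420 and 80<c[k][1]<300]
    d=[p for p,a in blobs(i0) if 240<p[0]<270 and 230<p[1]<250][0]
    X=at_z(sc,d,.114); l=Rz.T@(X[:2]-[BX,BY]); 
    out=[]
    for ph in np.arange(0,1.9,.2):
        v=np.array([l[0]-.062,.026]);c,s=np.cos(ph),np.sin(ph)
        x=.062+v[0]*c+v[1]*s; z=.088-v[0]*s+v[1]*c
        w=Rz@[x,l[1]]+[BX,BY]; out.append((round(ph,2),proj(sc,[w[0],w[1],z])[0].round(0).tolist()))
    snap("scene",fn); i=cv2.imread("pics/"+fn)
    print(d,out); print(blobs(i)); return i
if __name__=="__main__":
    import sys; lidang(sys.argv[1])
E
python3 lid.py s8.png; python3 - <<'E'
from h import *
st,im,c=snap("wrist","w8.png"); g=im.mean(2)
print(g[::20,140:420:20].round(0).astype(int))
E
```

```text
[255.0, 238.9] [(np.float64(0.0), [255.0, 239.0]), (np.float64(0.2), [252.0, 235.0]), (np.float64(0.4), [248.0, 230.0]), (np.float64(0.6), [244.0, 227.0]), (np.float64(0.8), [239.0, 223.0]), (np.float64(1.0), [234.0, 221.0]), (np.float64(1.2), [230.0, 219.0]), (np.float64(1.4), [225.0, 219.0]), (np.float64(1.6), [221.0, 219.0]), (np.float64(1.8), [217.0, 220.0])]
[([181.5, 81.6], 46), ([180.8, 212.3], 1220)]
[[131 132 133 135 136 127 128 126 130 130 124 139 138 138]
 [136 137 139 140 141 128 129 126 131 132 138 137 137 136]
 [135  63 137  63  66 129 131 130 132 132 141 140  63 139]
 [138 139 139 141 141 130 132 130 133 132 140 140 139 139]
 [137 138 138 140 141 131 133 132 134 132 143 142  64 140]
 [142 142 143  65 144 131 133 133 133 131 121 139 139 138]
 [138 140 140 142 144 132 134 134 134 131 148 147 144 143]
 [178 179 180 180 180 131 134 134 134 132 179 177 175 176]
 [177 179 177 178 180 133 136 136 136 177 175 175 176 177]
 [178 177 178 178 178 133 135 135 136 177 175 177 175 176]
 [110 109 108 112 112 113 134 135  81 114 114  81  81  78]
 [112 111 112 111 112 114  23  25  24 112 112 113 112 108]
 [111 113 111 110 113 114  19  19 111 113 111 111 110 108]
 [112 112 112 114 112 111  22  21 114 113 112 110 109 108]
 [111 112 112 111 111  76  20  24  77 113 111 112 108 113]
 [111 113 111 113  25  76  20  20  75  24 111 112 108 111]
 [141 143 136  80  20  21 112 113 123  19 112 111 110 112]
 [ 16  30  28  19  17  17 141 143  17  19  20  15  23  17]
 [ 21  33  43  18  19  22 142 141  20  20  18  39  25  20]
 [ 34  40  41  18  17  19 140 139  20  17  19  38  42  20]
 [ 18  21  33  20  20  16 137 133  19  20  18  20  18  18]]
```

```bash

python3 -m inch '[{"claw":-1,"travel":[-0.0115,0.0445,0.033],"turn":0},{"claw":-1,"travel":[-0.024,0.0925,0.061],"turn":0},{"claw":-1,"travel":[-0.037,0.142,0.0845],"turn":0},{"claw":-1,"travel":[-0.0505,0.1945,0.1025],"turn":0},{"claw":-1,"travel":[-0.0505,0.1945,0.1025],"turn":0}]'
python3 -m inch '[{"claw":-1,"travel":[-0.014,0.0535,0.012],"turn":0},{"claw":-1,"travel":[-0.028,0.1085,0.019],"turn":0},{"claw":-1,"travel":[-0.0425,0.163,0.0205],"turn":0},{"claw":-1,"travel":[-0.0565,0.218,0.0155],"turn":0},{"claw":-1,"travel":[-0.0565,0.218,0.0155],"turn":0}]'
python3 - <<'E'
from h import *
print(get_state()["moment"])
E
```

```text
clock: 15.45
position: [0.4612, 0.1381, 0.1548]
ee_rot: [-0.0, 0.609, 0.793, 0.001]
contact_force: [-0.4, -0.2, 0.2]
width: 0.0136
gripper_force: 108.2
clock: 15.95
position: [0.4496, 0.1815, 0.1571]
ee_rot: [-0.0, 0.609, 0.793, 0.0]
contact_force: [0.0, -0.4, -0.5]
width: 0.0141
gripper_force: 108.2
[-0.05595998  0.03267752 -0.00651483]
```

```bash

python3 -m inch '[{"claw":-1,"travel":[-0.007,0.027,-0.004],"turn":0},{"claw":-1,"travel":[-0.014,0.054,-0.01],"turn":0},{"claw":-1,"travel":[-0.014,0.054,-0.01],"turn":0}]' | grep -E "pos|cont"
python3 -m inch '[{"claw":-1,"travel":[-0.006,0.024,-0.005],"turn":0},{"claw":-1,"travel":[-0.006,0.024,-0.005],"turn":0}]' | grep -E "pos|cont"
python3 - <<'E'
from h import *
print(get_state()["moment"])
st,im,c=snap("side","d9.png");st,im,c=snap("scene","s9.png")
sc=cam("scene");sd=cam("side");BX,BY,BA=.4455,.2008,1.82
Rz=np.array([[np.cos(BA),-np.sin(BA)],[np.sin(BA),np.cos(BA)]])
for ph in(0,1.2,1.4,1.6,1.7,1.8):
    c,s=np.cos(ph),np.sin(ph);P=[]
    for vx,vz,y in((-.13,.026,.075),(-.13,.026,-.075),(-.13,0,.075),(-.13,0,-.075)):
        w=Rz@[.062+vx*c+vz*s,y]+[BX,BY];P.append([w[0],w[1],.088-vx*s+vz*c])
    print(ph,proj(sd,P).round(0).tolist(),proj(sc,P).round(0).tolist())
E
```

```text
position: [0.4475, 0.1904, 0.1552]
contact_force: [0.7, -4.9, 1.1]
position: [0.4466, 0.1944, 0.1543]
contact_force: [1.3, -5.8, 1.3]
[-0.44915523 -0.14310354  0.09899114]
0 [[340.0, 170.0], [290.0, 178.0], [339.0, 177.0], [290.0, 185.0]] [[277.0, 264.0], [305.0, 220.0], [277.0, 272.0], [305.0, 228.0]]
1.2 [[360.0, 164.0], [302.0, 172.0], [356.0, 161.0], [300.0, 169.0]] [[225.0, 210.0], [261.0, 171.0], [237.0, 217.0], [271.0, 177.0]]
1.4 [[364.0, 170.0], [306.0, 179.0], [360.0, 165.0], [302.0, 173.0]] [[214.0, 206.0], [250.0, 168.0], [225.0, 211.0], [260.0, 172.0]]
1.6 [[369.0, 177.0], [309.0, 187.0], [364.0, 171.0], [306.0, 179.0]] [[203.0, 204.0], [240.0, 167.0], [214.0, 207.0], [250.0, 169.0]]
1.7 [[370.0, 182.0], [310.0, 191.0], [366.0, 174.0], [307.0, 183.0]] [[198.0, 204.0], [235.0, 167.0], [208.0, 206.0], [245.0, 168.0]]
1.8 [[372.0, 187.0], [312.0, 196.0], [368.0, 178.0], [309.0, 187.0]] [[193.0, 204.0], [231.0, 168.0], [203.0, 205.0], [240.0, 168.0]]
```

```bash

python3 -m inch '[{"claw":-1,"travel":[0.03,-0.12,0],"turn":0},{"claw":-1,"travel":[0.08,-0.3,0.05],"turn":0},{"claw":-1,"travel":[0.15,-0.58,0.15],"turn":0},{"claw":-1,"travel":[0.15,-0.58,0.15],"turn":0},{"claw":-1,"travel":[0.15,-0.58,0.15],"turn":0}]' | grep -E "pos|cont"
python3 -m inch '[{"claw":-1,"travel":[-0.08,-0.26,0],"turn":-0.177},{"claw":-1,"travel":[-0.08,-0.26,0],"turn":-0.177},{"claw":-1,"travel":[-0.08,-0.26,0],"turn":-0.177},{"claw":-1,"travel":[-0.08,-0.26,0],"turn":-0.177},{"claw":-1,"travel":[-0.08,-0.26,0],"turn":-0.177}]' | grep -E "pos|cont"
python3 -m inch '[{"claw":-1,"travel":[-0.08,-0.26,0],"turn":-0.177},{"claw":-1,"travel":[-0.08,-0.26,0],"turn":-0.177},{"claw":-1,"travel":[-0.08,-0.26,0],"turn":-0.177},{"claw":-1,"travel":[-0.08,-0.26,0],"turn":-0.177},{"claw":-1,"travel":[-0.08,-0.26,0],"turn":-0.177}]' | grep -E "pos|cont"
python3 -m inch '[{"claw":-1,"travel":[-0.07,-0.24,0],"turn":-0.177},{"claw":-1,"travel":[-0.07,-0.24,0],"turn":-0.177},{"claw":-1,"travel":[-0.07,-0.24,0],"turn":-0.177},{"claw":-1,"travel":[-0.07,-0.24,0],"turn":-0.177},{"claw":-1,"travel":[-0.07,-0.24,0],"turn":-0.177}]' | grep -E "pos|cont|ee"
python3 - <<'E'
from h import *
snap("scene","s10.png");snap("wrist","w10.png");snap("side","d10.png")
o=np.zeros((600,800,3),np.uint8)
B=cv2.resize(cv2.imread("pics/s10.png")[150:370,170:420],None,fx=1.7,fy=1.7,interpolation=2);o[:B.shape[0],:B.shape[1]]=B
C=cv2.imread("pics/w10.png");C=cv2.resize(C,(372,279));o[:279,428:800]=C
D=cv2.resize(cv2.imread("pics/d10.png")[130:240,240:400],None,fx=2,fy=2,interpolation=2);o[378:598,:320]=D
cv2.imwrite("pics/m10.png",o)
g=cv2.imread("pics/w10.png").max(2)
for v in range(120,420,15):
    d=np.where(g[v,225:315]<50)[0]+225; print(v,len(d),(d.min(),d.max()) if len(d) else None)
E
```

```text
position: [0.4772, 0.0785, 0.1849]
contact_force: [-0.1, -0.2, -0.8]
position: [0.4594, 0.0291, 0.1837]
contact_force: [0.1, 0.7, -0.3]
position: [0.4439, -0.0233, 0.1839]
contact_force: [-0.7, 0.6, -0.3]
position: [0.4301, -0.0717, 0.184]
ee_rot: [-0.0, 0.997, 0.083, -0.0]
contact_force: [0.6, -0.1, -0.9]
120 0 None
135 0 None
150 0 None
165 0 None
180 0 None
195 0 None
210 53 (np.int64(248), np.int64(301))
225 51 (np.int64(249), np.int64(299))
240 48 (np.int64(250), np.int64(297))
255 46 (np.int64(250), np.int64(295))
270 43 (np.int64(251), np.int64(293))
285 64 (np.int64(225), np.int64(314))
300 48 (np.int64(225), np.int64(314))
315 54 (np.int64(225), np.int64(314))
330 50 (np.int64(225), np.int64(314))
345 48 (np.int64(225), np.int64(314))
360 43 (np.int64(225), np.int64(314))
375 37 (np.int64(225), np.int64(314))
390 36 (np.int64(225), np.int64(314))
405 90 (np.int64(225), np.int64(314))
```

```bash

python3 -m inch '[{"claw":-1,"travel":[0,0,-0.25],"turn":0},{"claw":-1,"travel":[0,0,-0.5],"turn":0},{"claw":-1,"travel":[0,0,-0.63],"turn":0},{"claw":-1,"travel":[0,0,-0.66],"turn":0},{"claw":-1,"travel":[0,0,-0.66],"turn":0}]' 20 | grep -E "pos|cont|grip"
python3 -m inch '[{"claw":-1,"travel":[0,0,-0.01],"turn":0},{"claw":-1,"travel":[0,0,-0.02],"turn":0},{"claw":-1,"travel":[0,0,-0.02],"turn":0}]' | grep -E "pos|cont|grip"
python3 -m inch '[{"claw":-1,"travel":[0,0,-0.01],"turn":0},{"claw":-1,"travel":[0,0,-0.02],"turn":0},{"claw":-1,"travel":[0,0,-0.02],"turn":0}]' | grep -E "pos|cont|grip"
python3 - <<'E'
from h import *
print(get_state()["moment"])
sc=cam("scene");i=cv2.imread("pics/s10.png");j=cv2.imread("pics/scene1.png")
for p in[(262,228),(245,245),(285,235),(250,262),(195,203),(205,206),(218,190),(230,185),(235,170)]: print(p,j[p[1],p[0]],i[p[1],p[0]])
E
```

```text
position: [0.4302, -0.0721, 0.0519]
contact_force: [-0.1, 0.4, -0.9]
gripper_force: 108.2
position: [0.431, -0.0726, 0.0493]
contact_force: [-0.2, -0.4, -0.8]
gripper_force: 108.2
position: [0.4301, -0.0724, 0.0443]
contact_force: [-0.0, 0.7, -0.3]
gripper_force: 108.2
[-0.04943936 -0.01301678  0.0100569 ]
(262, 228) [207 213 212] [160 155 151]
(245, 245) [124 124 128] [95 91 88]
(285, 235) [119 118 122] [156 148 143]
(250, 262) [106 106 109] [116 117 118]
(195, 203) [126 102  94] [119 118 121]
(205, 206) [104  89  79] [73 73 73]
(218, 190) [118 107 104] [38 36 37]
(230, 185) [94 90 96] [71 72 73]
(235, 170) [116 125 121] [97 94 97]
```

```bash

python3 -m inch '[{"claw":-1,"travel":[0,0,-0.01],"turn":0},{"claw":-1,"travel":[0,0,-0.02],"turn":0},{"claw":-1,"travel":[0,0,-0.02],"turn":0}]' | grep -E "pos|cont|grip"
python3 -m inch '[{"claw":-1,"travel":[0,0,-0.01],"turn":0},{"claw":-1,"travel":[0,0,-0.02],"turn":0},{"claw":-1,"travel":[0,0,-0.02],"turn":0}]' | grep -E "pos|cont|grip"
python3 - <<'E'
from h import *
print(get_state()["moment"])
E
```

```text
position: [0.431, -0.0724, 0.0408]
contact_force: [0.7, 1.0, 6.4]
gripper_force: 109.2
position: [0.4324, -0.0724, 0.0389]
contact_force: [-2.5, 5.3, 26.7]
gripper_force: 111.6
[ 0.6093163   0.84149826 -0.06499871]
```

```bash

python3 -m inch '[{"claw":-0.64,"travel":[0,0,0],"turn":0},{"claw":-0.64,"travel":[0,0,0],"turn":0},{"claw":-0.64,"travel":[0,0,0],"turn":0}]' | grep -E "pos|cont|grip|wid"
python3 - <<'E'
from h import *
print(get_state()["moment"])
E
```

```text
position: [0.433, -0.0729, 0.0387]
contact_force: [-0.1, 2.6, 19.0]
width: 0.0158
gripper_force: 65.1
[0.36818755 0.41085303 0.00458142]
```

```bash

python3 -m inch '[{"claw":-0.62,"travel":[0,0,-0.01],"turn":0},{"claw":-0.62,"travel":[0,0,-0.02],"turn":0},{"claw":-0.62,"travel":[0,0,-0.02],"turn":0}]' | grep -E "pos|cont|grip|wid"
python3 -m inch '[{"claw":-0.61,"travel":[0,0,-0.01],"turn":0},{"claw":-0.61,"travel":[0,0,-0.02],"turn":0},{"claw":-0.61,"travel":[0,0,-0.02],"turn":0}]' | grep -E "pos|cont|grip|wid"
python3 - <<'E'
from h import *
print(get_state()["moment"])
st,im,c=snap("wrist","w11.png");g=im.max(2)
for v in range(120,420,15):
    d=np.where(g[v,225:315]<50)[0]+225; print(v,len(d),(d.min(),d.max()) if len(d) else None)
E
```

```text
position: [0.4354, -0.0729, 0.0349]
contact_force: [3.9, 3.5, 17.6]
width: 0.0166
gripper_force: 48.6
position: [0.4366, -0.0732, 0.0309]
contact_force: [6.1, 4.2, 14.9]
width: 0.0168
gripper_force: 39.4
[ 0.69692408 -0.77837064 -0.11077393]
120 0 None
135 0 None
150 0 None
165 0 None
180 0 None
195 49 (np.int64(248), np.int64(296))
210 49 (np.int64(248), np.int64(296))
225 47 (np.int64(249), np.int64(295))
240 34 (np.int64(249), np.int64(294))
255 45 (np.int64(250), np.int64(294))
270 48 (np.int64(248), np.int64(295))
285 64 (np.int64(225), np.int64(314))
300 61 (np.int64(225), np.int64(299))
315 49 (np.int64(225), np.int64(300))
330 86 (np.int64(225), np.int64(314))
345 46 (np.int64(225), np.int64(314))
360 38 (np.int64(225), np.int64(314))
375 28 (np.int64(225), np.int64(314))
390 28 (np.int64(225), np.int64(314))
405 90 (np.int64(225), np.int64(314))
```

```bash

python3 -m inch '[{"claw":-0.59,"travel":[0,0,-0.01],"turn":0},{"claw":-0.59,"travel":[0,0,-0.01],"turn":0}]' | grep -E "pos|cont|grip|wid"
python3 -m inch '[{"claw":-0.55,"travel":[0,0,0],"turn":0},{"claw":-0.5,"travel":[0,0,0],"turn":0},{"claw":-0.4,"travel":[0,0,0],"turn":0},{"claw":-0.3,"travel":[0,0,0],"turn":0},{"claw":-0.3,"travel":[0,0,0],"turn":0}]' | grep -E "pos|cont|grip|wid"
python3 -m inch '[{"claw":-0.3,"travel":[0,0,0.1],"turn":0},{"claw":-0.3,"travel":[0,0,0.3],"turn":0},{"claw":-0.3,"travel":[0,0,0.5],"turn":0},{"claw":-0.3,"travel":[0,0,0.5],"turn":0}]' | grep -E "pos|cont|grip|wid"
python3 - <<'E'
from h import *
st,im,c=snap("wrist","w12.png");g=im.max(2)
print(st["position"])
for v in range(60,420,10):
    d=np.where(g[v,225:325]<50)[0]+225; print(v,len(d),(d.min(),d.max()) if len(d) else None)
E
```

```text
position: [0.4331, -0.0731, 0.0273]
contact_force: [2.5, -0.0, 4.2]
width: 0.0176
gripper_force: 14.8
position: [0.4299, -0.0723, 0.0261]
contact_force: [-0.1, 0.2, -0.6]
width: 0.0296
gripper_force: 0.0
position: [0.4338, -0.0735, 0.1308]
contact_force: [0.4, -0.9, 0.5]
width: 0.0301
gripper_force: 0.0
[ 0.43378479 -0.0735393   0.13082848]
60 0 None
70 0 None
80 0 None
90 0 None
100 0 None
110 0 None
120 0 None
130 0 None
140 0 None
150 26 (np.int64(257), np.int64(282))
160 26 (np.int64(257), np.int64(282))
170 17 (np.int64(257), np.int64(282))
180 26 (np.int64(257), np.int64(282))
190 25 (np.int64(257), np.int64(281))
200 25 (np.int64(257), np.int64(281))
210 25 (np.int64(257), np.int64(281))
220 25 (np.int64(257), np.int64(281))
230 16 (np.int64(257), np.int64(281))
240 24 (np.int64(257), np.int64(280))
250 22 (np.int64(258), np.int64(279))
260 0 None
270 0 None
280 13 (np.int64(231), np.int64(313))
290 19 (np.int64(228), np.int64(314))
300 24 (np.int64(226), np.int64(317))
310 27 (np.int64(225), np.int64(319))
320 25 (np.int64(225), np.int64(319))
330 26 (np.int64(225), np.int64(324))
340 24 (np.int64(225), np.int64(324))
350 20 (np.int64(225), np.int64(324))
360 14 (np.int64(226), np.int64(324))
370 4 (np.int64(321), np.int64(324))
380 3 (np.int64(322), np.int64(324))
390 4 (np.int64(321), np.int64(324))
400 60 (np.int64(225), np.int64(324))
410 100 (np.int64(225), np.int64(324))
```

```bash

python3 -m inch '[{"claw":1,"travel":[0.3,0.2,0.2],"turn":0.19},{"claw":1,"travel":[0.3,0.2,0.2],"turn":0.19},{"claw":1,"travel":[0.3,0.2,0.2],"turn":0.19},{"claw":1,"travel":[0.3,0.2,0.2],"turn":0.19},{"claw":1,"travel":[0.3,0.2,0.2],"turn":0.19}]' 60| grep -E "pos|cont"
python3 -m inch '[{"claw":1,"travel":[0.34,0.25,0.05],"turn":0.19},{"claw":1,"travel":[0.34,0.25,0.05],"turn":0.19},{"claw":1,"travel":[0.34,0.25,0.05],"turn":0.19},{"claw":1,"travel":[0.34,0.25,0.05],"turn":0.19},{"claw":1,"travel":[0.34,0.25,0.05],"turn":0.19}]' | grep -E "pos|cont"
python3 -m inch '[{"claw":1,"travel":[0.34,0.25,0.0],"turn":0.188},{"claw":1,"travel":[0.34,0.25,0.0],"turn":0.188},{"claw":1,"travel":[0.34,0.25,0.0],"turn":0.188},{"claw":1,"travel":[0.34,0.25,0.0],"turn":0.188},{"claw":1,"travel":[0.34,0.25,0.0],"turn":0.188}]'
cat > glass.py <<'E'
import sys
from h import *
st,im,c=snap("wrist",sys.argv[1]); r,g,b=[im[...,k].astype(int) for k in range(3)]
m=((r>2*g)&(r>60)).astype(np.uint8); n,_,s,ct=cv2.connectedComponentsWithStats(m); k=1+np.argmax(s[1:,4]); print(s[k])
cn=max(cv2.findContours(m,0,1)[0],key=cv2.contourArea); h=cv2.convexHull(cn); ap=cv2.approxPolyDP(h,4,True)[:,0]
print("poly",ap.tolist()); P=np.array([at_z(c,p,.04)[:2] for p in h[:,0]],np.float32)
rc=cv2.minAreaRect(P); print("z=.04 hull rect",rc); print([at_z(c,p,.04)[:2].round(3).tolist() for p in ap])
q=st["ee_rot"]; print(st["clock"],st["position"],"yaw y",np.degrees(2*np.arctan2(q[2],q[1]))-90, proj(c,st["position"])); 
hsv=im[::20,::20,0]; 
E
python3 glass.py w13.png
```

```text
position: [0.4894, -0.032, 0.1648]
contact_force: [0.4, 0.1, -0.5]
position: [0.5576, 0.0177, 0.1749]
contact_force: [-1.1, 0.3, -0.6]
clock: 24.0
position: [0.6258, 0.0675, 0.1752]
ee_rot: [-0.001, 0.565, 0.825, -0.001]
contact_force: [-0.1, 0.2, -0.5]
width: 0.0855
gripper_force: 0.0
[ 239  153   88  114 9072]
poly [[246, 154], [325, 160], [319, 252], [313, 266], [247, 264], [240, 259], [241, 162]]
z=.04 hull rect ((0.6331627368927002, 0.06781980395317078), (0.06164222210645676, 0.08652671426534653), 18.59716796875)
[[0.594, 0.099], [0.648, 0.115], [0.672, 0.049], [0.672, 0.036], [0.624, 0.019], [0.617, 0.021], [0.593, 0.092]]
24.0 [0.62575993 0.06749977 0.17521971] yaw y 21.20575396673283 [[271.98799922 311.33942469]]
```

```bash

python3 -m inch '[{"claw":1,"travel":[0.03,0,-0.2],"turn":-0.012},{"claw":1,"travel":[0.03,0,-0.4],"turn":-0.012},{"claw":1,"travel":[0.03,0,-0.6],"turn":-0.012},{"claw":1,"travel":[0.03,0,-0.666],"turn":-0.012},{"claw":1,"travel":[0.03,0,-0.666],"turn":-0.012}]' 60 | grep -E "pos|cont"
python3 -m inch '[{"claw":0.3,"travel":[0,0,0],"turn":0},{"claw":-1,"travel":[0,0,0],"turn":0},{"claw":-1,"travel":[0,0,0],"turn":0},{"claw":-1,"travel":[0,0,0],"turn":0},{"claw":-1,"travel":[0,0,0],"turn":0}]' 60
```

```text
position: [0.6305, 0.0673, 0.0411]
contact_force: [-0.1, 1.0, 0.5]
clock: 25.05
position: [0.6343, 0.0676, 0.046]
ee_rot: [0.002, 0.579, 0.816, 0.002]
contact_force: [0.4, -0.6, 6.7]
width: 0.0606
gripper_force: 66.0
```

```bash

python3 -m inch '[{"claw":-1,"travel":[0,0,0.1],"turn":0},{"claw":-1,"travel":[0,0,0.3],"turn":0},{"claw":-1,"travel":[0,0,0.5],"turn":0.03},{"claw":-1,"travel":[0,0,0.7],"turn":0.06},{"claw":-1,"travel":[0,0,0.8],"turn":0.1}]' | grep -E "pos|cont|wid"
python3 -m inch '[{"claw":-1,"travel":[-0.4,0.2,0],"turn":0.186},{"claw":-1,"travel":[-0.4,0.2,0],"turn":0.186},{"claw":-1,"travel":[-0.4,0.2,0],"turn":0.186},{"claw":-1,"travel":[-0.4,0.2,0],"turn":0.186},{"claw":-1,"travel":[-0.4,0.2,0],"turn":0.186}]' | grep -E "pos|cont|wid"
python3 -m inch '[{"claw":-1,"travel":[-0.4,0.2,0],"turn":0.186},{"claw":-1,"travel":[-0.4,0.2,0],"turn":0.186},{"claw":-1,"travel":[-0.4,0.2,0],"turn":0.186},{"claw":-1,"travel":[-0.4,0.2,0],"turn":0.186},{"claw":-1,"travel":[-0.4,0.2,0],"turn":0.186}]' 
python3 glass.py w14.png
```

```text
position: [0.6338, 0.0677, 0.2082]
contact_force: [-0.2, 0.3, -1.3]
width: 0.0607
position: [0.5519, 0.1079, 0.2041]
contact_force: [-0.3, 0.1, -0.6]
width: 0.0609
clock: 26.55
position: [0.4723, 0.1477, 0.2037]
ee_rot: [0.001, -0.123, 0.992, 0.0]
contact_force: [0.1, -0.2, -1.5]
width: 0.0609
gripper_force: 65.5
[  190   198   165   188 27781]
poly [[350, 203], [354, 217], [338, 378], [303, 385], [207, 381], [201, 366], [194, 278], [194, 203], [203, 198], [338, 198]]
z=.04 hull rect ((0.5638512372970581, 0.1697307825088501), (0.19209547340869904, 0.13657702505588531), 13.895145416259766)
[[0.459, 0.21], [0.47, 0.217], [0.633, 0.255], [0.649, 0.224], [0.668, 0.13], [0.651, 0.121], [0.558, 0.098], [0.49, 0.086], [0.485, 0.092], [0.458, 0.199]]
26.55 [0.4722519  0.14772126 0.20365941] yaw y 104.12831368594016 [[273.40325234 313.17256042]]
```

```bash
python3 - <<'E'
from h import *
st=get_state();c=cam("wrist",st);q=st["ee_rot"];a=2*np.arctan2(q[2],q[1]);u=np.array([np.cos(a),np.sin(a)])
for z in(-.0,-.006): 
  P=at_z(c,(271,198.5),st["position"][2]+z)[:2]-st["position"][:2];print(z,P@u,P@[-u[1],u[0]])
print("target delta",(np.array([.4437,.2088])-st["position"][:2])/.2, u)
E
```

```text
-0.0 0.04625231271192766 0.0009220185781684612
-0.006 0.044600664301696645 0.0009323780476984019
target delta [-0.14364185  0.30604643] [-0.97026732 -0.24203578]
```

```bash

python3 -m inch '[{"claw":-1,"travel":[-0.144,0.306,0],"turn":0},{"claw":-1,"travel":[-0.144,0.306,0],"turn":0},{"claw":-1,"travel":[-0.144,0.306,0],"turn":0}]' | grep -E "pos|cont"
python3 -m inch '[{"claw":-1,"travel":[0,0,-0.15],"turn":0},{"claw":-1,"travel":[0,0,-0.3],"turn":0},{"claw":-1,"travel":[0,0,-0.4],"turn":0},{"claw":-1,"travel":[0,0,-0.44],"turn":0},{"claw":-1,"travel":[0,0,-0.44],"turn":0}]' | grep -E "pos|cont"
python3 -m inch '[{"claw":-1,"travel":[0,0,-0.015],"turn":0},{"claw":-1,"travel":[0,0,-0.015],"turn":0}]' | grep -E "pos|cont"
python3 -m inch '[{"claw":-1,"travel":[0,0,-0.015],"turn":0},{"claw":-1,"travel":[0,0,-0.015],"turn":0}]' | grep -E "pos|cont"
```

```text
position: [0.4428, 0.2102, 0.2032]
contact_force: [-0.5, -0.3, -1.8]
position: [0.4434, 0.208, 0.1143]
contact_force: [-0.6, -0.4, -1.1]
position: [0.4444, 0.2088, 0.1129]
contact_force: [-0.1, 0.0, 0.1]
position: [0.4436, 0.2088, 0.1094]
contact_force: [-0.6, -0.3, -1.9]
```

```bash

python3 -m inch '[{"claw":-1,"travel":[0,0,-0.01],"turn":0},{"claw":-1,"travel":[0,0,-0.01],"turn":0}]' | grep -E "pos|cont"
python3 -m inch '[{"claw":-1,"travel":[0,0,-0.01],"turn":0},{"claw":-1,"travel":[0,0,-0.01],"turn":0}]' | grep -E "pos|cont"
```

```text
position: [0.4437, 0.2089, 0.109]
contact_force: [-4.0, -0.5, 10.7]
position: [0.4437, 0.2089, 0.1088]
contact_force: [-6.2, -4.2, 24.9]
```

```bash

python3 -m inch '[{"claw":-1,"travel":[0,0,0.015],"turn":0},{"claw":0.45,"travel":[0,0,0.015],"turn":0},{"claw":0.6,"travel":[0,0,0.015],"turn":0},{"claw":0.66,"travel":[0,0,0.015],"turn":0},{"claw":0.66,"travel":[0,0,0.015],"turn":0}]' | grep -E "pos|cont|wid|grip"
python3 -m inch '[{"claw":0.66,"travel":[0,0,0.05],"turn":0},{"claw":0.66,"travel":[0,0,0.2],"turn":0},{"claw":0.66,"travel":[0,0,0.4],"turn":0},{"claw":0.66,"travel":[0,0,0.6],"turn":0},{"claw":0.66,"travel":[0,0,0.6],"turn":0}]' | grep -E "clock|pos|cont|wid|grip"
python3 glass.py w15.png
python3 - <<'E'
from h import *
i=cv2.imread("pics/w15.png");snap("scene","s15.png")
B=cv2.resize(cv2.imread("pics/s15.png")[150:370,170:420],None,fx=1.2,fy=1.2,interpolation=2)
o=np.zeros((420,800,3),np.uint8);o[:,:480]=i[:,40:520];o[:264,490:790]=B
D=cv2.imread("pics/side1.png")*0; cv2.imwrite("pics/m15.png",o)
E
```

```text
position: [0.4434, 0.2088, 0.1077]
contact_force: [-0.3, 0.1, -0.2]
width: 0.071
gripper_force: 0.0
clock: 29.2
position: [0.447, 0.2099, 0.2343]
contact_force: [0.5, 0.9, 0.6]
width: 0.0709
gripper_force: 0.0
[ 227  144   89  115 9470]
poly [[312, 146], [308, 256], [233, 255], [229, 148]]
z=.04 hull rect ((0.4613715410232544, 0.21244651079177856), (0.10767509043216705, 0.07726776599884033), 14.092862129211426)
[[0.402, 0.234], [0.503, 0.259], [0.52, 0.19], [0.422, 0.165]]
29.2 [0.44699868 0.20993494 0.23430766] yaw y 104.29605658810112 [[273.40165996 313.19020734]]
```

View pics/m15.png

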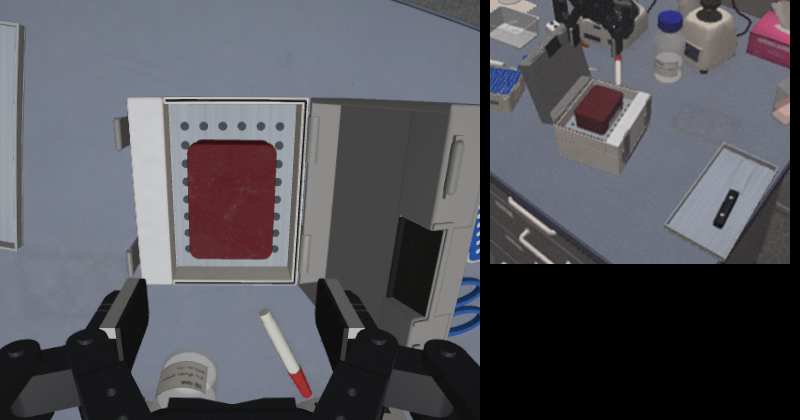

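```bash

python3 -m inch '[{"claw":-1,"travel":[0,0,0.15],"turn":0},{"claw":-1,"travel":[0,0,0.33],"turn":0},{"claw":-1,"travel":[0,0,0.35],"turn":0},{"claw":-1,"travel":[0,0,0.35],"turn":0}]' | grep -E "pos|cont|wid"
python3 -m inch '[{"claw":-1,"travel":[-0.2,0.72,0],"turn":0},{"claw":-1,"travel":[-0.2,0.72,0],"turn":0},{"claw":-1,"travel":[-0.2,0.72,0],"turn":0},{"claw":-1,"travel":[-0.2,0.72,0],"turn":0},{"claw":-1,"travel":[-0.2,0.72,0],"turn":0}]' | grep -E "pos|cont|wid"
python3 -m inch '[{"claw":-1,"travel":[0,0,-0.2],"turn":0},{"claw":-1,"travel":[0,0,-0.4],"turn":0},{"claw":-1,"travel":[0,0,-0.49],"turn":0},{"claw":-1,"travel":[0,0,-0.49],"turn":0}]' | grep -E "pos|cont|wid"
```

```text
position: [0.4433, 0.2088, 0.2977]
contact_force: [-0.7, 0.2, -0.7]
width: 0.0126
position: [0.402, 0.353, 0.2955]
contact_force: [-0.4, -0.2, 0.7]
width: -0.0
position: [0.4015, 0.3496, 0.1961]
contact_force: [0.5, 0.6, -0.2]
width: 0.0002
```

```bash

python3 -m inch '[{"claw":-1,"travel":[0.02,-0.08,0],"turn":0},{"claw":-1,"travel":[0.04,-0.16,0],"turn":0},{"claw":-1,"travel":[0.06,-0.24,0],"turn":0},{"claw":-1,"travel":[0.08,-0.32,0],"turn":0},{"claw":-1,"travel":[0.08,-0.32,0],"turn":0}]' | grep -E "pos|cont"
python3 -m inch '[{"claw":-1,"travel":[0.02,-0.08,0],"turn":0},{"claw":-1,"travel":[0.04,-0.16,0],"turn":0},{"claw":-1,"travel":[0.055,-0.22,0],"turn":0},{"claw":-1,"travel":[0.055,-0.22,0],"turn":0}]' | grep -E "pos|cont"
python3 lid.py s16.png
```

```text
position: [0.4209, 0.2864, 0.2019]
contact_force: [0.1, 0.5, 0.3]
position: [0.4311, 0.2436, 0.2008]
contact_force: [-0.2, 1.0, -0.0]
[255.0, 238.9] [(np.float64(0.0), [255.0, 239.0]), (np.float64(0.2), [252.0, 235.0]), (np.float64(0.4), [248.0, 230.0]), (np.float64(0.6), [244.0, 227.0]), (np.float64(0.8), [239.0, 223.0]), (np.float64(1.0), [234.0, 221.0]), (np.float64(1.2), [230.0, 219.0]), (np.float64(1.4), [225.0, 219.0]), (np.float64(1.6), [221.0, 219.0]), (np.float64(1.8), [217.0, 220.0])]
[([181.5, 81.7], 47), ([319.2, 166.2], 268), ([181.1, 212.3], 1227)]
```

```bash

python3 -m inch '[{"claw":-1,"travel":[0.02,-0.08,0],"turn":0},{"claw":-1,"travel":[0.04,-0.16,0],"turn":0},{"claw":-1,"travel":[0.055,-0.22,0],"turn":0},{"claw":-1,"travel":[0.055,-0.22,0],"turn":0},{"claw":-1,"travel":[0.055,-0.22,0],"turn":0}]' | grep -E "clock|pos|cont"
python3 lid.py s17.png | tail -1
```

```text
clock: 32.05
position: [0.4415, 0.2012, 0.2002]
contact_force: [-0.4, -0.3, -0.9]
[([181.5, 81.6], 45), ([319.1, 166.1], 267), ([180.9, 212.3], 1222), ([254.1, 237.6], 45)]
```

```bash

python3 -m inch '[{"claw":-1,"travel":[0.09,-0.27,0],"turn":0},{"claw":-1,"travel":[0.09,-0.27,0],"turn":0},{"claw":-1,"travel":[0.09,-0.27,-0.15],"turn":0},{"claw":-1,"travel":[0.09,-0.27,-0.25],"turn":0},{"claw":-1,"travel":[0.09,-0.27,-0.25],"turn":0}]' | grep -E "clock|pos|cont"
python3 -m inch '[{"claw":-1,"travel":[0,0,-0.01],"turn":0},{"claw":-1,"travel":[0,0,-0.02],"turn":0},{"claw":-1,"travel":[0,0,-0.02],"turn":0}]' | grep -E "pos|cont"
python3 -m inch '[{"claw":-1,"travel":[0,0,-0.01],"turn":0},{"claw":-1,"travel":[0,0,-0.02],"turn":0},{"claw":-1,"travel":[0,0,-0.02],"turn":0}]' | grep -E "pos|cont"
python3 -m inch '[{"claw":-1,"travel":[0,0,-0.01],"turn":0},{"claw":-1,"travel":[0,0,-0.02],"turn":0},{"claw":-1,"travel":[0,0,-0.02],"turn":0}]' | grep -E "pos|cont"
```

```text
clock: 32.6
position: [0.4572, 0.147, 0.1478]
contact_force: [-0.6, -0.3, 0.7]
position: [0.46, 0.1472, 0.1469]
contact_force: [-0.8, 0.3, -0.5]
position: [0.4593, 0.1468, 0.1421]
contact_force: [0.5, -0.4, 0.5]
position: [0.4597, 0.1468, 0.1391]
contact_force: [-1.3, -1.3, 7.4]
```

```bash

python3 -m inch '[{"claw":-1,"travel":[0,0,-0.005],"turn":0},{"claw":-1,"travel":[0,0,-0.01],"turn":0},{"claw":-1,"travel":[0,0,-0.01],"turn":0}]' | grep -E "pos|cont"
python3 -m inch '[{"claw":-1,"travel":[0,0,-0.005],"turn":0},{"claw":-1,"travel":[0,0,-0.01],"turn":0},{"claw":-1,"travel":[0,0,-0.01],"turn":0}]' | grep -E "pos|cont"
python3 -m inch '[{"claw":-1,"travel":[0,0,-0.005],"turn":0},{"claw":-1,"travel":[0,0,-0.01],"turn":0},{"claw":-1,"travel":[0,0,-0.01],"turn":0}]' | grep -E "pos|cont"
```

```text
position: [0.4598, 0.1465, 0.1375]
contact_force: [-1.5, -1.2, 7.2]
position: [0.4593, 0.1469, 0.1339]
contact_force: [-0.6, -0.6, -0.9]
position: [0.4594, 0.1469, 0.1329]
contact_force: [-1.5, -0.2, 8.6]
```

```bash

python3 -m inch '[{"claw":-1,"travel":[0,0,-0.01],"turn":0},{"claw":-1,"travel":[0,0,-0.01],"turn":0}]' | grep -E "pos|cont"
python3 -m inch '[{"claw":-1,"travel":[0,0,0.2],"turn":0},{"claw":-1,"travel":[0,0,0.4],"turn":0},{"claw":-1,"travel":[0,-0.4,0.6],"turn":0},{"claw":-1,"travel":[0,-0.4,0.6],"turn":0},{"claw":-1,"travel":[0,-0.4,0.6],"turn":0}]' | grep -E "clock|pos|cont"
python3 lid.py s18.png | tail -1
python3 - <<'E'
from h import *
a=cv2.imread("pics/scene1.png");b=cv2.imread("pics/s18.png")
d=cv2.GaussianBlur(cv2.absdiff(a,b),(5,5),0).max(2)
n,_,s,c=cv2.connectedComponentsWithStats((d>25).astype(np.uint8))
for k in range(1,n):
    if s[k][4]>12: print(s[k].tolist())
E
```

```text
position: [0.4595, 0.1469, 0.1327]
contact_force: [-5.5, -0.2, 20.7]
clock: 35.1
position: [0.4611, 0.0637, 0.2526]
contact_force: [1.3, 1.8, 0.1]
[([181.5, 81.7], 47), ([180.9, 212.3], 1221), ([255.0, 238.9], 46)]
[184, 0, 18, 5, 52]
[187, 0, 71, 17, 673]
[294, 0, 57, 38, 1287]
[336, 0, 16, 4, 49]
[353, 0, 10, 28, 220]
[362, 0, 20, 30, 389]
[0, 31, 52, 171, 3622]
[350, 49, 3, 14, 32]
[303, 104, 14, 9, 36]
[289, 106, 71, 106, 3992]
[47, 201, 7, 9, 21]
[6, 208, 15, 12, 60]
[336, 225, 41, 35, 998]
[67, 258, 5, 5, 19]
[11, 266, 4, 5, 16]
[351, 307, 27, 41, 418]
[22, 325, 5, 4, 17]
[22, 327, 128, 93, 5550]
[34, 345, 4, 6, 16]
[177, 389, 44, 31, 817]
```

```bash
python3 -c "
from rig import ticket; print(ticket.sign_off())"
```

```text
the job is handed in; nothing more can be done
None
```

The cover-glass box is on the shelf inside the dry box, the lid is snapped fully shut, the spatula lies flat back in the tray, and the job was handed in at about 35 s on the robot's clock.

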